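Snap the battery cover onto the data logger

ROBOT

A 6-joint arm with a two-finger parallel gripper is mounted at the origin on a cart in front of the work surface, level with it; the furniture and walls round the work are solid. World frame = base frame: x ahead of the robot, y to its left, z up, the work surface at z = 0. Lengths are in m, angles in degrees, forces in N, time in s.
With the tool pointing down it reaches from about 0.3 to 0.75 m from the base axis. Payload 8.5 kg.
Tool frame: the origin (TCP) lies on the centre line of the jaws, within the pads' length; the fingertips stand tips_ahead ahead of it and the grasp point (between the pads) lies 3 mm ahead of it (tips_ahead is the distance from the TCP to the fingertips, in m); z points along the fingers, y is the line along which they close (so a half turn about z gives the same grasp; the last joint's range is limited). The gripper opens to 85 mm and grips with 20 to 120 N. Pads are 22 mm wide; open, the fingers measure 114 mm over their backs; the gripper's body (76 mm by 85 mm) begins 54 mm behind the grasp point. The pads swing forward as they close: fully open they stand 13 mm farther back than shut.
Start: joints at [60.315, 21.807, 74.336, -0, 83.858, -12.336], TCP at [0.164, 0.525, 0.253] pointing down, gripper open.
Joint ranges: [-178.18, 178.18], [-50.72, 133.34], [12.68, 142.11], [-81.47, 261.47], [9.98, 163.14], [-165.26, 165.26]. Speed limits (degrees/s): [136.94, 136.94, 180, 180, 180, 180].

INTERFACE

Orientations are given as a 3x3 rotation matrix whose columns are the frame's x, y, z axes.
In Python, from rig import observe, get_image, close_job, tips_ahead gives the robot as it stands.
- The arm moves only by the tool creep_tool, called by a JSON object that holds its "name" and its "arguments". Schema: {"type":"object","properties":{"rows":{"type":"array","items":{"type":"array","prefixItems":[{"type":"array","items":{"type":"number"},"minItems":3,"maxItems":3},{"type":"number"},{"type":"number"}],"minItems":3,"maxItems":3},"minItems":1,"maxItems":10},"grip_force":{"type":"number"},"only":{"type":"string"},"quiet":{"type":"boolean"},"lines":{"type":"string"}},"required":["rows"],"additionalProperties":false}. rows is a list of rows, 1 to 10 of them, each written [[dx, dy, dz], turn, opening]: dx, dy, dz in m, then a turn about the tool's z in degrees, then the finger opening in m; each row shifts and turns the commanded pose from where the row before left it, along the tool's axes as they then stand; what a row does not reach is not made up. A row lasts 1/10 s, in which the tool goes at most 0.05 m and 8.59 degrees, less where a joint would pass 70% of its speed; a pose out of reach is approached as far as the arm can. The fingers move at their own pace and stop on an object; grip_force is the grip in N (left out, the last holds). Time passes only in rows, so rows that do not move let the fingers close. The tool returns the time, the measured TCP pose, the force, the opening and the grip force at its end. only (a regular expression) keeps the lines of the reply that match it, lines (a string "A,B") keeps lines A to B, and quiet returns only ok. Input that does not fit is refused with a message, and nothing moves.
- observe(): the state, without advancing time (a new reading comes with each control period).
- get_image(name): name is "side" or "top" or "wrist"; returns a dict with "pixels" (480x640x3 uint8, red, green, blue), "depth" (480x640 float32, m along the optical axis (not along the pixel's ray), 0 where there is no reading), "K" (3x3 intrinsics, pixels), "extrinsics" (4x4, takes a point from world to camera coordinates). Camera axes: x right, y down, z forward; pixel columns grow to the right and rows downward; lengths in m; the calibration is good to about 2 mm. A picture is of the moment at which its call begins.
- close_job(): hands the job in; it is judged then, once.
The state is a dict: "time_s": time; "q": joint angles; "qvel": joint speeds; "joint_efforts": joint torques, N m; "position": TCP position; "tool_rot": TCP orientation; "ft_force": force on the tool from outside, world axes, zero at the start; "wrist_torque": the same for the moment, N m; "grip_width": finger opening in m; "gripper_force": force on a finger pad.
Only numpy, scipy, OpenCV 4.12 (cv2) and the standard library are available. Lean on these libraries where they do the work, as an engineer would, in place of code of your own. Each camera call takes 0.05 s, during which the arm holds its last target. There are 200 camera calls.

TASK

The batteries of the sloping grey data logger have been changed: put its blue cover back over the battery bay, ridge outwards, and press it down along every edge until all four orange clips have snapped over it and it lies fully home. Leave the jars, the tape, the spanner and the beaker where they are.

Things in the scene. Friction and masses are not known exactly. Their poses are not given: they have to be found in the camera images.
- logger: Sloping grey stand of a bench data logger, fixed to the bench, 100 x 134 mm foot, turned up to 0.3 rad about the vertical. It carries the battery bay. Origin: on the bench, 70 mm straight below the bay's origin; z up. Tall instruments stand behind the work (over 0.3 m high, from x = 0.555) and to its right (over 0.45 m high, x above 0.45 and y below -0.27).
- bay: Open grey battery bay on the stand. Origin: centre of the flat rim (78 x 124 mm outside) on which the cover seats. z points out of the bay, leaning 25 degrees from vertical, down the slope towards the robot's side; y is level, along the bay's length, to the left; x runs up the slope. Two green cells lie in it, 5 mm below the seat.
- mouth (a point): Middle of the bay's mouth, 22 mm out from the seat. Four flared grey lugs (tops here, 22 mm) guide the cover's long sides: 1.5 mm play at the seat each way, 6 mm here. A lug at the middle of each end (14 mm wide, top 26 mm) leaves 1 mm play each way up to 19 mm and 6 mm at its top.
- cover: Loose blue battery cover, 70 g: plate 64 (x) x 110 (y) x 6 mm (z). Origin: centre of the underside; z points out through the grip ridge. It starts flat on the bench, ridge up, and fits the bay either way round, its x along the bay's x. Laid on the closed clips it rests about 12 mm above the seat.
- ridge (a point): Top of the cover's upright grip ridge, 26 mm above the underside, in the middle. The ridge is 40 mm long (along the cover's x), 12 mm thick (along y) and 20 mm high above the plate.
- ribs_p (a point): Where to press: the cover's outer face (6 mm above the underside), 36 mm from its middle towards its +y end, among the grey ribs. About 6 to 10 N here snaps both clips of the end home; the other end stays up until it is pressed too. Pressing the middle of the cover (its ridge) takes about 15 N for all four clips.
- ribs_m (a point): Where to press: the cover's outer face (6 mm above the underside), 36 mm from its middle towards its -y end, among the grey ribs. About 6 to 10 N here snaps both clips of the end home; the other end stays up until it is pressed too. Pressing the middle of the cover (its ridge) takes about 15 N for all four clips.
- corner_a (a point): Corner of the cover's underside at its (-x, +y) end: 32 mm from the middle along x, 55 mm along y.
- corner_b (a point): Corner of the cover's underside at its (+x, +y) end: 32 mm from the middle along x, 55 mm along y.
- corner_c (a point): Corner of the cover's underside at its (-x, -y) end: 32 mm from the middle along x, 55 mm along y.
- corner_d (a point): Corner of the cover's underside at its (+x, -y) end: 32 mm from the middle along x, 55 mm along y.
- clip_0 (a joint): Orange sprung clip, 14 mm wide, at the bay's left end (+y), lower side (-x), 22 mm off its middle line. Value: how far it is pushed outward along the bay's y, m; 0 closed (as it starts), at most 0.006. Its hook reaches 3 mm in over the cover's end, from 6.8 to 15.5 mm above the seat. A cover pressed down pushes it out about 3 mm; then it springs back over the cover's edge.
- clip_1 (a joint): Orange sprung clip, 14 mm wide, at the bay's left end (+y), upper side (+x), 22 mm off its middle line. Value: how far it is pushed outward along the bay's y, m; 0 closed (as it starts), at most 0.006. Its hook reaches 3 mm in over the cover's end, from 6.8 to 15.5 mm above the seat. A cover pressed down pushes it out about 3 mm; then it springs back over the cover's edge.
- clip_2 (a joint): Orange sprung clip, 14 mm wide, at the bay's right end (-y), lower side (-x), 22 mm off its middle line. Value: how far it is pushed outward along the bay's y, m; 0 closed (as it starts), at most 0.006. Its hook reaches 3 mm in over the cover's end, from 6.8 to 15.5 mm above the seat. A cover pressed down pushes it out about 3 mm; then it springs back over the cover's edge.
- clip_3 (a joint): Orange sprung clip, 14 mm wide, at the bay's right end (-y), upper side (+x), 22 mm off its middle line. Value: how far it is pushed outward along the bay's y, m; 0 closed (as it starts), at most 0.006. Its hook reaches 3 mm in over the cover's end, from 6.8 to 15.5 mm above the seat. A cover pressed down pushes it out about 3 mm; then it springs back over the cover's edge.
- black_jar: Bystander, to be left alone: small brown jar with black lid, 39 mm wide, 38 mm high. Origin: centre of its underside.
- white_jar: Bystander, to be left alone: small white jar with white lid, 49 mm wide, 46 mm high. Origin: centre of its underside.
- blue_jar: Bystander, to be left alone: white jar with blue lid, 53 mm wide, 50 mm high. Origin: centre of its underside.
- tape_roll: Bystander, to be left alone: roll of white label tape lying flat, 58 mm wide, 19 mm high. Origin: centre of its underside.
- spanner: Bystander, to be left alone: open-ended spanner lying flat, 128 mm long, 5 mm thick. Origin: centre of its underside.
- glass_beaker: Bystander, to be left alone: glass beaker, 51 mm wide, 68 mm high. Origin: centre of its underside.

How it is judged:
By the outcome, as a careful person would: the job done as asked, in the order asked, and still so for the second after the job is handed in, with the robot touching nothing.
It also fails if it takes over 53 s, if anything falls off the work surface, if the arm or the gripper's body presses on something with over 40 N, if the wrist force passes 120 N, or if a joint passes its speed limit or range.

## Working session

There is one attempt and no reset: what is moved stays moved. The work goes in short steps, Python scripts to look and compute and a tool call to move; the robot and the scene stay as the last step left them, time stands still between calls to the robot, and variables do not carry over. Pictures are saved under pics/ and viewed, at most 10 in all, crops included, and the job is handed in when it is done.

```bash
ls; mkdir -p pics
```

Create h.py:
```python
import numpy as np, cv2
from rig import *
def snap(n,f):
    im=get_image(n); np.savez('pics/'+f+'.npz',**im); cv2.imwrite('pics/'+f+'.png',im['pixels'][:,:,::-1]); return im
def pt(im,u,v,d=None):
    K=im['K'];E=im['extrinsics']
    if d is None: 
        w=im['depth'][v-1:v+2,u-1:u+2]; d=np.median(w[w>0]) if (w>0).any() else 0
    c=d*np.linalg.solve(K,[u,v,1]); return E[:3,:3].T@(c-E[:3,3])
def cloud(im):
    K=im['K'];E=im['extrinsics'];v,u=np.mgrid[0:480,0:640]
    c=np.stack([(u-K[0,2])/K[0,0],(v-K[1,2])/K[1,1],np.ones(u.shape)],-1)*im['depth'][...,None]
    return (c-E[:3,3])@E[:3,:3]
```

Run:
```python
from h import *
print(tips_ahead, {k:np.round(v,3).tolist() for k,v in observe().items()})
a=snap('top','top0');b=snap('side','side0')
cv2.imwrite('pics/both.png',cv2.resize(np.vstack([a['pixels'],b['pixels']])[:,:,::-1],(400,600)))
for i in(a,b): print(np.round(i['K'],1).tolist(),np.round(i['extrinsics'],3).tolist())
```

```text
pics
0.022 {'time_s': 0.0, 'q': [60.317, 21.841, 74.384, 0.001, 83.859, -12.334], 'qvel': [-0.051, -0.047, 0.027, 0.047, -0.045, -0.037], 'joint_efforts': [-0.001, -44.843, -23.128, -0.0, 0.005, -0.0], 'position': [0.164, 0.525, 0.253], 'tool_rot': [[-0.955, 0.298, -0.001], [0.298, 0.954, -0.001], [0.0, -0.001, -1.0]], 'ft_force': [-0.427, -0.184, 0.639], 'wrist_torque': [-0.053, 0.018, -0.01], 'gripper_force': 0.0, 'grip_width': 0.086}
[[622.2, 0.0, 318.5], [0.0, 622.2, 222.9], [0.0, 0.0, 1.0]] [[0.01, -1.0, -0.021, 0.016], [-0.988, -0.006, -0.157, 0.456], [0.157, 0.022, -0.987, 1.578], [0.0, 0.0, 0.0, 1.0]]
[[594.0, 0.0, 314.0], [0.0, 594.0, 239.8], [0.0, 0.0, 1.0]] [[0.993, 0.12, -0.005, -0.478], [0.104, -0.876, -0.471, 0.001], [-0.061, 0.467, -0.882, 1.608], [0.0, 0.0, 0.0, 1.0]]
```

View pics/top0.png

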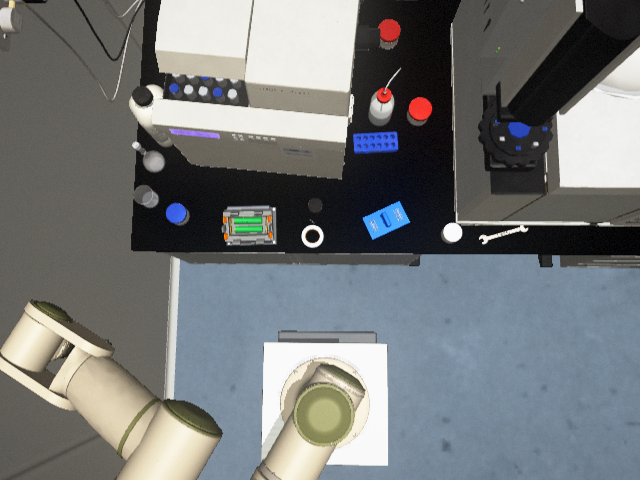

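View pics/side0.png

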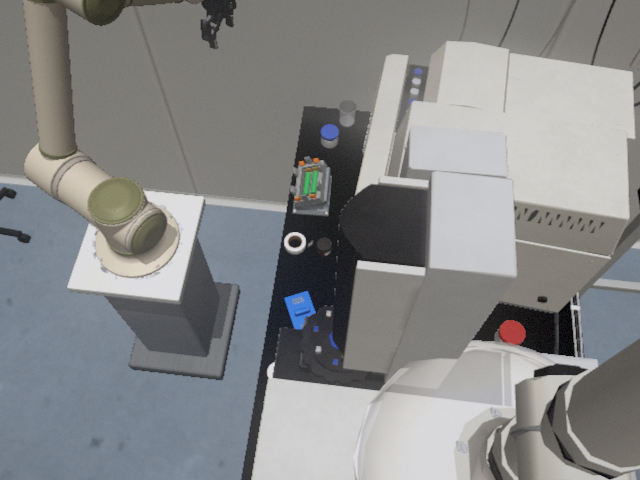

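The top view shows the cover at about (386,220), the bay at (250,226), the tape at (312,237), the black jar at (316,205) and the white jar at (452,232). The side view shows the cover at (300,308) and the bay at (312,185).

Run:
```python
from h import *
a=dict(np.load('pics/top0.npz'));P=cloud(a)
hsv=cv2.cvtColor(a['pixels'],cv2.COLOR_RGB2HSV)
m=(hsv[...,0]>95)&(hsv[...,0]<115)&(hsv[...,1]>120); v,u=np.mgrid[0:480,0:640]
m&=(u>355)&(u<420)&(v>195)&(v<245)
Q=P[m]; print('cover n',m.sum(),'z pct',np.percentile(Q[:,2],[5,50,95,99]).round(4))
# project pixels on z=6mm plane via ray instead of depth
C=-a['extrinsics'][:3,:3].T@a['extrinsics'][:3,3]
lo=Q[(Q[:,2]<.013)]
r=cv2.minAreaRect((lo[:,:2]*1000).astype(np.float32));print('plate',r)
hi=Q[Q[:,2]>.018];print('ridge',len(hi),hi.mean(0).round(4),cv2.minAreaRect((hi[:,:2]*1000).astype(np.float32)))
im=a['pixels'][:,:,::-1]
A=cv2.resize(im[195:260,210:335],None,fx=6,fy=6,interpolation=cv2.INTER_CUBIC)
cv2.imwrite('pics/bayc.png',A)
# green cells
g=(hsv[...,0]>50)&(hsv[...,0]<80)&(hsv[...,1]>120)&(u>210)&(u<290)&(v>195)&(v<255)
G=P[g];c=G.mean(0);print('cells',len(G),c.round(4));
o=(hsv[...,0]>5)&(hsv[...,0]<20)&(hsv[...,1]>150)&(u>210)&(u<290)&(v>195)&(v<255)
n,l,s,ct=cv2.connectedComponentsWithStats(o.astype(np.uint8))
for i in range(1,n): 
  if s[i,4]>4: print('clip',ct[i].round(1),s[i,4],np.median(P[l==i],0).round(4))
for x in [(312,226),(316,205),(177,213),(452,232)]: print(x,pt(a,*x).round(3))
```

```text
cover n 1887 z pct [-0.0053  0.0024  0.0145  0.0281]
plate ((471.3633117675781, -162.60708618164062), (167.99574279785156, 130.87957763671875), 89.57461547851562)
ridge 83 [ 0.4419 -0.1411  0.1987] ((351.4783020019531, -75.9402084350586), (51.347015380859375, 315.8482666015625), 58.835174560546875)
cells 330 [0.4465 0.1977 0.0687]
clip [269.1 218.2] 18 [0.4587 0.1425 0.0917]
clip [224.3 219.6] 23 [0.455  0.2551 0.0899]
clip [230.8 229. ] 5 [0.4367 0.2443 0.054 ]
clip [225.4 235.9] 25 [0.4163 0.2551 0.0718]
clip [270.  234.5] 18 [0.4198 0.141  0.0715]
(312, 226) [0.45  0.037 0.021]
(316, 205) [0.504 0.026 0.034]
(177, 213) [0.477 0.386 0.052]
(452, 232) [ 0.433 -0.323  0.045]
```

View pics/bayc.png

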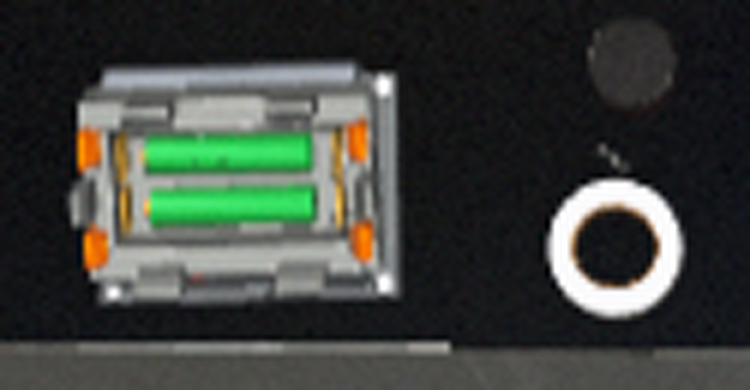

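The crop shows the bay's four clips, with the bay close to square to the world axes. The tool can only turn about its own z, so it stays vertical and the cover will have to pivot in the pads to reach 25°. I'll move over the bay and look with the wrist camera.

{"name": "creep_tool", "arguments": {"rows": [[[-0.032,-0.024,0],0,0.085],[[-0.032,-0.024,0],0,0.085],[[-0.032,-0.024,0],0,0.085],[[-0.032,-0.024,0],0,0.085],[[-0.032,-0.024,0],0,0.085],[[-0.032,-0.024,0],0,0.085],[[-0.032,-0.024,0],0,0.085],[[-0.032,-0.024,0],0,0.085],[[-0.032,-0.024,0],0,0.085],[[-0.032,-0.024,0],0,0.085]]}}

```text
time_s: 1.1
position: [0.3984, 0.1989, 0.2532]
tool_rot: [[-0.954, 0.298, -0.0], [0.298, 0.954, -0.0], [0.0, -0.0, -1.0]]
ft_force: [0.2, 0.7, -0.2]
grip_width: 0.0849
gripper_force: 0.0
```

{"name": "creep_tool", "arguments": {"rows": [[[0,0,0],-8.5,0.085],[[0,0,0],-8.8,0.085],[[0,0,0],0,0.085],[[0,0,0],0,0.085]]}}

```text
time_s: 1.5
position: [0.3977, 0.2005, 0.2532]
tool_rot: [[-1.0, 0.008, -0.0], [0.008, 1.0, -0.0], [0.0, -0.0, -1.0]]
ft_force: [-0.2, -0.7, -0.7]
grip_width: 0.085
gripper_force: 0.0
```

Run:
```python
from h import *
a=snap('wrist','w1');s=observe();print(s['position'],s['tool_rot'],a['extrinsics'].round(3).tolist(),a['K'][0])
t=dict(np.load('pics/top0.npz'))
C=-t['extrinsics'][:3,:3].T@t['extrinsics'][:3,3]
for u,v in[(363,219),(400,203),(410,221),(374,238)]:
  p=pt(t,u,v,1.);d=p-C;print((C+d*(.006-C[2])/d[2]).round(3))
```

```text
[0.39770133 0.200604   0.25322969] [[-9.99970525e-01  7.67428240e-03 -2.31485948e-04]
 [ 7.67429756e-03  9.99970550e-01 -6.46875961e-05]
 [ 2.30982700e-04 -6.64621815e-05 -9.99999971e-01]] [[0.008, 1.0, -0.0, -0.204], [0.946, -0.008, 0.324, -0.416], [0.324, -0.003, -0.946, 0.253], [0.0, 0.0, 0.0, 1.0]] [408.48917433   0.         319.74090277]
[ 0.472 -0.097  0.006]
[ 0.516 -0.195  0.006]
[ 0.468 -0.221  0.006]
[ 0.422 -0.126  0.006]
```

View pics/w1.png

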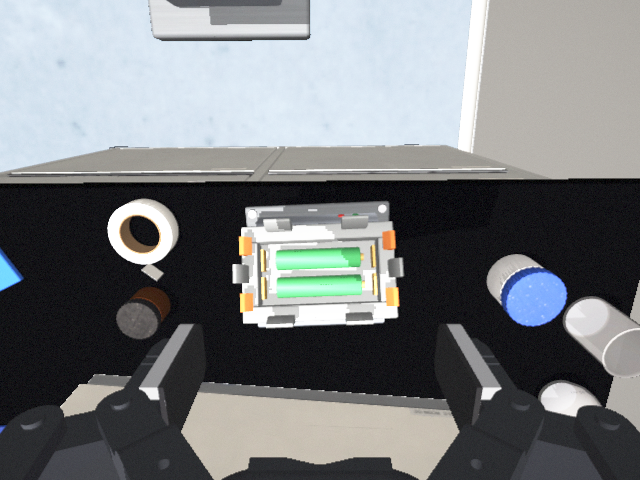

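The wrist view shows the bay with its clips at (245,245), (389,240), (246,302) and (392,296). The tape is at (143,232), the black jar at (140,318) and the blue jar at (530,290). Next I'll fit the bay pose.

Create bay.py:
```python
from h import *
from scipy.optimize import least_squares
a=dict(np.load('pics/w1.npz'));P=cloud(a)
hsv=cv2.cvtColor(a['pixels'],cv2.COLOR_RGB2HSV);v,u=np.mgrid[0:480,0:640]
box=(u>225)&(u<415)&(v>195)&(v<335)
o=box&(hsv[...,0]>5)&(hsv[...,0]<20)&(hsv[...,1]>180)&(hsv[...,2]>150)
n,l,s,ct=cv2.connectedComponentsWithStats(o.astype(np.uint8))
cl=[]
for i in range(1,n):
  if s[i,4]>60:
    q=P[l==i]; cl.append(np.median(q,0)); print('clip',ct[i].round(1),s[i].tolist(),cl[-1].round(4))
g=box&(hsv[...,0]>50)&(hsv[...,0]<75)&(hsv[...,1]>150)
n,l,s,ct=cv2.connectedComponentsWithStats(g.astype(np.uint8))
for i in range(1,n):
  if s[i,4]>200: print('cell',ct[i].round(1),np.median(P[l==i],0).round(4), P[l==i].max(0).round(4),P[l==i].min(0).round(4))
cl=np.array(cl);c=cl.mean(0);print('mean',c)
# height above 25deg plane histogram
L=cl[cl[:,1]<c[1]].mean(0);R=cl[cl[:,1]>c[1]].mean(0);yd=R-L;yaw=np.arctan2(-yd[0],yd[1]);print('yaw deg',np.degrees(yaw),'span',np.linalg.norm(yd))
t=np.radians(25);ex=np.array([np.cos(t)*np.cos(yaw),np.cos(t)*np.sin(yaw),np.sin(t)]);ey=np.array([-np.sin(yaw),np.cos(yaw),0]);ez=np.cross(ex,ey)
Q=(P-c)@np.stack([ex,ey,ez],1)
m=box&(abs(Q[...,0])<.045)&(abs(Q[...,1])<.066)&(abs(Q[...,2])<.03)
h,e=np.histogram(Q[m][:,2],np.arange(-.03,.03,.001));print([(round(x*1000),int(k)) for x,k in zip(e,h) if k>100])
np.save('bay.npy',np.array([c,ex,ey,ez]))
```

```bash
python3 bay.py
```

```text
mean nanbay.py:16: RuntimeWarning: Mean of empty slice.
  cl=np.array(cl);c=cl.mean(0);print('mean',c)
  ret = ret.dtype.type(ret / rcount)
Traceback (most recent call last):
  File "bay.py", line 18, in <module>
    L=cl[cl[:,1]<c[1]].mean(0);R=cl[cl[:,1]>c[1]].mean(0);yd=R-L;yaw=np.arctan2(-yd[0],yd[1]);print('yaw deg',np.degrees(yaw),'span',np.linalg.norm(yd))
         ~~^^^^^
IndexError: too many indices for array: array is 1-dimensional, but 2 were indexed
```

Run:
```python
from h import *
a=dict(np.load('pics/w1.npz'));print(a['pixels'].shape,a['pixels'].dtype,a['depth'].shape)
h=cv2.cvtColor(a['pixels'],cv2.COLOR_RGB2HSV)
for u,v in[(245,245),(389,240),(392,297),(310,260),(310,287),(260,312)]: print(a['pixels'][v,u],h[v,u],a['depth'][v,u],pt(a,u,v).round(3))
```

```bash
sed -i 's/s\[i,4\]>60/s[i,4]>30/; s/hsv\[...,1\]>180/hsv[...,1]>150/' bay.py; grep -n "o=box" bay.py; python3 bay.py 2>&1 | tail -20
```

```text
(480, 640, 3) uint8 (480, 640)
[255 184  98] [ 16 157 255] 0.31877193 [0.417 0.142 0.073]
[236 135  70] [ 12 179 236] 0.3158498 [0.413 0.254 0.074]
[255 202 107] [ 19 148 255] 0.3117728 [0.453 0.255 0.092]
[202 255 235] [ 79  53 255] 0.33542863 [0.434 0.192 0.061]
[207 255 237] [ 79  48 255] 0.33201784 [0.454 0.192 0.07 ]
[254 254 254] [  0   0 254] 0.3260475 [0.47  0.152 0.083]
6:o=box&(hsv[...,0]>5)&(hsv[...,0]<20)&(hsv[...,1]>150)&(hsv[...,2]>150)
clip [389.  239.8] [383, 230, 13, 20, 219] [0.4136 0.254  0.0727]
clip [247.  246.3] [243, 238, 9, 18, 127] [0.4184 0.1433 0.0711]
clip [389.  297.2] [387, 289, 6, 17, 81] [0.4544 0.2533 0.0895]
clip [248.3 302.3] [245, 294, 8, 17, 127] [0.4581 0.1446 0.0896]
mean [0.43612933 0.19881121 0.08073425]
yaw deg 2.2179883876933904 span 0.10977658297420373
[(-25, 141), (-24, 148), (-23, 193), (-22, 217), (-21, 350), (-20, 427), (-19, 682), (-18, 1114), (-17, 739), (-16, 198), (-14, 266), (-13, 1479), (-12, 2506), (-11, 935), (-10, 103), (-2, 112), (-1, 109), (0, 102), (1, 116), (2, 237), (3, 292), (4, 208), (5, 131), (6, 103), (7, 137), (8, 156), (9, 264), (10, 234), (11, 113)]
```

```bash
sed -i 's/hsv\[...,1\]>150)&(hsv\[...,2\]>150/hsv[...,1]>95)\&(hsv[...,2]>150/; s/>5)&(hsv\[...,0\]<20/>5)\&(hsv[...,0]<24/' bay.py
```

Add to bay.py:
```python
r=m&(abs(Q[...,2]+.0115)<.002)
q=Q[r];print('seat',np.median(q[:,2]),q[:,0].min(),q[:,0].max())
k=cv2.morphologyEx(r.astype(np.uint8),cv2.MORPH_OPEN,np.ones((3,3)))>0
q=Q[k];rc=cv2.minAreaRect((q[:,:2]*1000).astype(np.float32));print(rc,np.percentile(q,[1,99],axis=0).round(4).tolist())
A=np.c_[q[:,:2],np.ones(len(q))];print('tilt resid',np.linalg.lstsq(A,q[:,2],rcond=None)[0])
sy=rc[0];o=c+ex*rc[0][0]/1000+ey*rc[0][1]/1000+ez*np.median(q[:,2]);print('origin',o)
T=np.load('pics/top0.npz');T=dict(T)
np.save('bay.npy',np.array([o,ex,ey,ez]))
```

```bash
python3 bay.py
```

```text
clip [388.6 239.8] [382, 230, 14, 20, 241] [0.4136 0.2539 0.0723]
clip [246.  245.8] [239, 236, 13, 20, 188] [0.4177 0.1427 0.0714]
clip [373.2 255.4] [372, 245, 4, 22, 50] [0.4318 0.2439 0.0583]
clip [389.5 296.5] [386, 288, 8, 18, 138] [0.4535 0.2537 0.09  ]
clip [248.2 301.5] [244, 293, 9, 19, 156] [0.4571 0.1446 0.0895]
mean [0.43475484 0.20774859 0.07630031]
yaw deg 2.3751526039084108 span 0.10716806681364369
[(-30, 1269), (-29, 304), (-22, 111), (-21, 149), (-20, 168), (-19, 190), (-18, 270), (-17, 387), (-16, 520), (-15, 883), (-14, 1055), (-13, 461), (-10, 573), (-9, 2087), (-8, 1918), (-7, 380), (2, 131), (4, 111), (5, 139), (6, 229), (7, 185), (8, 118), (9, 120), (10, 108), (11, 137), (12, 178), (13, 266), (14, 167)]
seat -0.012813291734658217 -0.037019709864602734 0.04121640579778546
((2.248600959777832, -15.788812637329102), (47.648040771484375, 27.09642791748047), 88.43671417236328) [[-0.0119, -0.0392, -0.0135], [0.0154, 0.0084, -0.0116]]
tilt resid [-0.00062718 -0.00285348 -0.0127782 ]
origin [0.4428429  0.19228168 0.06566555]
```

```bash
sed -i 's/s\[i,4\]>30/s[i,4]>60/; s/(abs(Q\[...,2\]+.0115)<.002)/(abs(Q[...,2]+.0118)<.0022)/' bay.py; python3 bay.py | tail -6
```

```text
yaw deg 2.0029357333713196 span 0.11023625155388897
[(-26, 107), (-25, 146), (-24, 170), (-23, 185), (-22, 255), (-21, 384), (-20, 505), (-19, 838), (-18, 1078), (-17, 512), (-16, 117), (-14, 479), (-13, 2072), (-12, 2170), (-11, 493), (-2, 124), (0, 114), (1, 141), (2, 266), (3, 279), (4, 166), (5, 125), (6, 113), (7, 138), (8, 180), (9, 286), (10, 199)]
seat -0.011968659733213666 -0.039297587346562836 0.03872224169913426
((-0.28515625, -0.2702484130859375), (78.01303100585938, 123.75714874267578), 0.03464382141828537) [[-0.0386, -0.0609, -0.0136], [0.0381, 0.0602, -0.0102]]
tilt resid [ 1.73774805e-05 -6.29969965e-06 -1.19676939e-02]
origin [0.44029118 0.19861646 0.0698268 ]
```

The bay fit gives a rim of 78.0 x 123.8 mm, a seat height of 0.0698 m and 25° of slope, all as specified. The yaw is 2.0°. Next is the cover.

{"name": "creep_tool", "arguments": {"rows": [[[-0.004,-0.0445,0.006],0,0.085],[[-0.004,-0.0445,0.006],0,0.085],[[-0.004,-0.0445,0.006],0,0.085],[[-0.004,-0.0445,0.006],0,0.085],[[-0.004,-0.0445,0.006],0,0.085],[[-0.004,-0.0445,0.006],0,0.085],[[-0.004,-0.0445,0.006],0,0.085],[[-0.004,-0.0445,0.006],0,0.085]]}}

```text
time_s: 2.35
position: [0.4282, -0.1573, 0.2052]
tool_rot: [[-1.0, 0.007, 0.0], [0.007, 1.0, -0.0], [-0.0, -0.0, -1.0]]
ft_force: [1.3, -0.5, -0.5]
grip_width: 0.0848
gripper_force: 0.0
```

{"name": "creep_tool", "arguments": {"rows": [[[0,0,0],-8,0.085],[[0,0,0],-8,0.085],[[0,0,0],-8,0.085],[[0,0,0],0,0.085],[[0,0,0],0,0.085]]}}

```text
time_s: 2.85
position: [0.4283, -0.1554, 0.2053]
tool_rot: [[-0.917, -0.398, -0.0], [-0.398, 0.917, -0.0], [0.0, 0.0, -1.0]]
ft_force: [-0.8, -0.4, 0.2]
grip_width: 0.0852
gripper_force: 0.0
```

Create cov.py:
```python
from h import *
a=snap('wrist','w2');P=cloud(a);s=observe()
p=a['pixels'].astype(int)
m=(p[...,2]-p[...,0]>50)&(p[...,2]>110)&(P[...,2]<.04)&(P[...,2]>-.01)&(a['depth']>0)&(P[...,0]>.38)&(P[...,0]<.55)&(P[...,1]<-.05)&(P[...,1]>-.26)
k=cv2.morphologyEx(m.astype(np.uint8),cv2.MORPH_OPEN,np.ones((3,3)))>0
pl=P[k&(abs(P[...,2]-.006)<.004)];print(len(pl),np.median(pl[:,2]));print('plate',cv2.minAreaRect((pl[:,:2]*1000).astype(np.float32)))
hi=P[k&(abs(P[...,2]-.026)<.003)];print('ridge',len(hi),np.median(hi[:,2]),cv2.minAreaRect((hi[:,:2]*1000).astype(np.float32)))
print(s['position'],s['tool_rot'][:2,:2].round(4).tolist())
```

```bash
python3 cov.py
```

```text
7639 0.005876624623579018
plate ((469.15289306640625, -158.2212677001953), (64.58313751220703, 109.53500366210938), 25.53485870361328)
ridge 667 0.02548603215802842 ((468.6507873535156, -157.9628143310547), (40.018585205078125, 11.93968391418457), 25.661842346191406)
[ 0.42835545 -0.15546359  0.20535409] [[-0.917, -0.399], [-0.399, 0.917]]
```

View pics/w2.png

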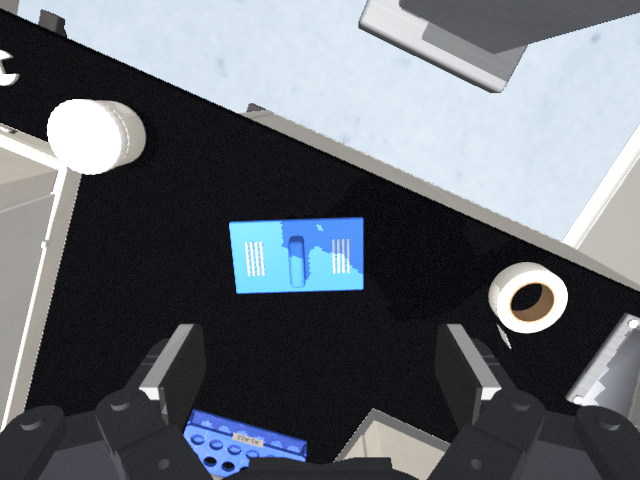

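The wrist view shows the cover flat with its ridge at (297,262) and clear space around it. The measured ridge of 40 x 12 mm with its top at 26 mm matches the given sizes.

{"name": "creep_tool", "arguments": {"rows": [[[0,0,0],-2.1,0.035],[[-0.0178,-0.0099,0],0,0.035],[[-0.0178,-0.0099,0],0,0.035],[[0,0,0.03],0,0.035],[[0,0,0.04],0,0.035],[[0,0,0.04],0,0.035],[[0,0,0.03],0,0.035],[[0,0,0],0,0.035],[[0,0,0],0,0.035]]}}

```text
time_s: 3.8
position: [0.4693, -0.1581, 0.066]
tool_rot: [[-0.901, -0.435, 0.0], [-0.435, 0.901, -0.0], [-0.0, -0.0, -1.0]]
ft_force: [0.0, -0.3, 0.0]
grip_width: 0.035
gripper_force: 0.0
```

```bash
python3 -c "
from h import *
a=snap('wrist','w3')
print(observe()['position'],observe()['tool_rot'][:2,:2].tolist())"
```

```text
[ 0.46971277 -0.15833903  0.06670393] [[-0.9004488050831577, -0.4349581066454676], [-0.43496053465674306, 0.9004487036625569]]
```

View pics/w3.png

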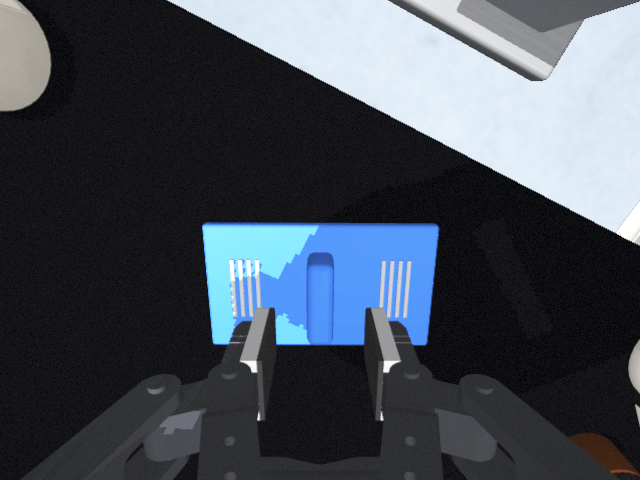

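The jaws straddle the ridge, which is centred at u=320, and the yaw is aligned. I'll descend and grip.

{"name": "creep_tool", "arguments": {"rows": [[[0,0,0.016],0,0.035],[[0,0,0.0155],0,0.035],[[0,0,0],0,0.035],[[0,0,0],0,0.0],[[0,0,0],0,0.0],[[0,0,0],0,0.0],[[0,0,0],0,0.0],[[0,0,0],0,0.0]], "grip_force": 25}}

```text
time_s: 4.65
position: [0.4697, -0.1584, 0.0354]
tool_rot: [[-0.9, -0.436, 0.003], [-0.436, 0.9, -0.002], [-0.002, -0.003, -1.0]]
ft_force: [-0.9, -0.0, 7.3]
grip_width: 0.0112
gripper_force: 27.9
```

{"name": "creep_tool", "arguments": {"rows": [[[0,0,-0.02],0,0.0],[[0,0,-0.04],0,0.0],[[0,0,-0.04],0,0.0],[[0,0,-0.04],0,0.0],[[0,0,0],0,0.0]]}}

```text
time_s: 5.15
position: [0.4707, -0.1589, 0.1793]
tool_rot: [[-0.9, -0.436, 0.009], [-0.436, 0.9, -0.006], [-0.006, -0.009, -1.0]]
ft_force: [-0.2, -0.0, -1.6]
grip_width: 0.0114
gripper_force: 26.8
```

Create held.py:
```python
import sys
from h import *
# fit held cover plate in wrist image: tilt and position rel. TCP
a=snap('wrist',sys.argv[1]);P=cloud(a);s=observe();R=s['tool_rot'];L=(P-s['position'])@R
p=a['pixels'].astype(int)
m=(p[...,2]-p[...,0]>50)&(p[...,2]>90)&(a['depth']>0)&(L[...,2]>-.02)&(L[...,2]<.06)&(abs(L[...,0])<.06)&(abs(L[...,1])<.08)
k=cv2.erode(m.astype(np.uint8),np.ones((3,3)))>0
q=L[k&(abs(L[...,1])>.014)]
for _ in range(4):
    A=np.c_[q[:,:2],np.ones(len(q))];c=np.linalg.lstsq(A,q[:,2],rcond=None)[0];q=q[abs(A@c-q[:,2])<.003]
print('n',len(q),'tilt about y deg',np.degrees(np.arctan(c[0])),'about x',np.degrees(np.arctan(c[1])),'plate depth at TCP axis mm',c[2]*1000)
t=np.arctan(c[0]);u=np.c_[q[:,0]/np.cos(t)+(q[:,2]-q[:,0]*c[0])*0,q[:,1]]*1000
print('tool frame extents x(along plate)',np.percentile(u[:,0],[.3,99.7]).round(1),'y',np.percentile(u[:,1],[.3,99.7]).round(1),cv2.minAreaRect(u.astype(np.float32)))
print(s['position'].round(4),s['tool_rot'].round(3).tolist(),s['ft_force'].round(1),s['grip_width'],s['time_s'])
```

```bash
python3 held.py w4
```

```text
n 18103 tilt about y deg 0.22274016933247992 about x 0.09719588874851093 plate depth at TCP axis mm 26.699800685732708
tool frame extents x(along plate) [-29.   31.5] y [-54.5  53.3] ((0.3682823181152344, -0.6474494934082031), (62.808467864990234, 108.86129760742188), 0.0521693080663681)
[ 0.4697 -0.1584  0.1766] [[-0.9, -0.436, 0.005], [-0.436, 0.9, -0.003], [-0.003, -0.005, -1.0]] [ 0.4 -0.3 -1.3] 0.011287808789815579 5.2
```

View pics/w4.png

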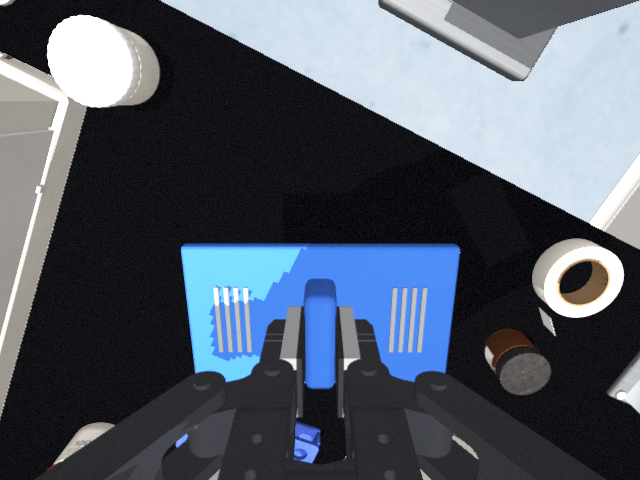

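The cover is gripped level and centred, with the plate 26.7 mm ahead of the TCP. I'll carry it over the bay, then pivot it to 25° by resting its far edge on the upper lugs.

{"name": "creep_tool", "arguments": {"rows": [[[0,0,0],7.9,0],[[0,0,0],7.9,0],[[0,0,0],8.0,0],[[0,0,0],0,0]]}}

```text
time_s: 5.6
position: [0.4685, -0.1577, 0.1729]
tool_rot: [[-0.999, -0.034, -0.002], [-0.034, 0.999, 0.001], [0.002, 0.001, -1.0]]
ft_force: [0.4, -0.2, -1.0]
grip_width: 0.0112
gripper_force: 26.8
```

{"name": "creep_tool", "arguments": {"rows": [[[0.0018,0.0358,0.0022],0,0],[[0.0018,0.0358,0.0022],0,0],[[0.0018,0.0358,0.0022],0,0],[[0.0018,0.0358,0.0022],0,0],[[0.0018,0.0358,0.0022],0,0],[[0.0018,0.0358,0.0022],0,0],[[0.0018,0.0358,0.0022],0,0],[[0.0018,0.0358,0.0022],0,0],[[0.0018,0.0358,0.0022],0,0],[[0.0018,0.0358,0.0022],0,0]]}}

```text
time_s: 6.6
position: [0.4375, 0.2006, 0.1512]
tool_rot: [[-0.999, -0.04, -0.001], [-0.04, 0.999, -0.0], [0.001, -0.0, -1.0]]
ft_force: [0.6, -0.9, -1.3]
grip_width: 0.0114
gripper_force: 26.8
```

{"name": "creep_tool", "arguments": {"rows": [[[0,0,0],0,0],[[0,0,0],0,0]]}}

```text
time_s: 6.8
position: [0.4377, 0.1995, 0.1512]
tool_rot: [[-0.999, -0.04, -0.001], [-0.04, 0.999, -0.0], [0.001, -0.0, -1.0]]
ft_force: [0.2, -0.6, -0.7]
grip_width: 0.0114
gripper_force: 26.8
```

Create rel.py:
```python
import sys
from h import *
o,ex,ey,ez=np.load('bay.npy');s=observe();h=np.array([ey[1],-ey[0],0])
p=s['position']-o;print('TCP rel bay: h %.1f y %.1f up %.1f mm'%(p@h*1e3,p@ey*1e3,p[2]*1e3),'yaw',np.degrees(np.arctan2(-s['tool_rot'][0,1],s['tool_rot'][1,1])).round(2),'baseyaw',np.degrees(np.arctan2(-ey[0],ey[1])).round(2),'F',s['ft_force'].round(1),s['time_s'])
```

```bash
python3 rel.py; python3 held.py w5
```

```text
TCP rel bay: h -2.5 y 0.9 up 81.4 mm yaw 2.31 baseyaw 2.0 F [ 0.2 -0.6 -0.7] 6.8
n 18290 tilt about y deg 0.05496685090631051 about x -0.09979245559473829 plate depth at TCP axis mm 29.631733449831003
tool frame extents x(along plate) [-27.9  32.6] y [-53.3  54.5] ((1.6085472106933594, 0.5460281372070312), (62.9061279296875, 109.20049285888672), 0.08295193314552307)
[0.438  0.1988 0.1514] [[-0.999, -0.038, -0.001], [-0.038, 0.999, -0.0], [0.001, -0.0, -1.0]] [ 0.3 -0.3 -1.1] 0.01099848124242552 6.85
```

{"name": "creep_tool", "arguments": {"rows": [[[-0.0027,0,0],0.3,0],[[0,0,0.004],0,0],[[0,0,0.004],0,0],[[0,0,0],0,0]], "grip_force": 20}}

```text
time_s: 7.25
position: [0.4407, 0.1988, 0.1431]
tool_rot: [[-1.0, -0.03, -0.001], [-0.03, 1.0, -0.0], [0.001, -0.0, -1.0]]
ft_force: [0.0, 0.1, -0.8]
grip_width: 0.0114
gripper_force: 26.8
```

{"name": "creep_tool", "arguments": {"rows": [[[0,0,0.002],0,0],[[0,0,0.002],0,0],[[0,0,0],0,0]]}}

```text
time_s: 7.55
position: [0.4405, 0.1991, 0.1404]
tool_rot: [[-1.0, -0.031, -0.0], [-0.031, 1.0, -0.0], [0.0, -0.0, -1.0]]
ft_force: [-5.5, -1.5, 8.4]
grip_width: 0.0112
gripper_force: 28.3
```

{"name": "creep_tool", "arguments": {"rows": [[[0,0,0.002],0,0],[[0,0,0.002],0,0],[[0,0,0],0,0]]}}

```text
time_s: 7.85
position: [0.4398, 0.1991, 0.1365]
tool_rot: [[-1.0, -0.031, -0.002], [-0.031, 1.0, -0.001], [0.002, -0.0, -1.0]]
ft_force: [-8.7, -1.5, 11.9]
grip_width: 0.0109
gripper_force: 30.1
```

```bash
python3 rel.py; python3 held.py w6
```

```text
TCP rel bay: h -0.4 y 0.5 up 66.7 mm yaw 1.77 baseyaw 2.0 F [-8.7 -1.5 11.9] 7.85
n 17999 tilt about y deg 8.036243397394458 about x -0.03240987766583698 plate depth at TCP axis mm 27.85786514568291
tool frame extents x(along plate) [-24.7  31.1] y [-54.   53.9] ((2.4183921813964844, 0.033504486083984375), (58.01652526855469, 109.03742980957031), 0.0990450382232666)
[0.4399 0.1991 0.1365] [[-1.0, -0.031, -0.001], [-0.031, 1.0, -0.001], [0.002, -0.0, -1.0]] [-8.3 -2.3 10.6] 0.011107064661443488 7.9
```

It is pivoting as planned: 8° so far, robot side down.

{"name": "creep_tool", "arguments": {"rows": [[[0,0,0.002],0,0],[[0,0,0.002],0,0],[[0,0,0.002],0,0],[[0,0,0],0,0]]}}

```text
time_s: 8.3
position: [0.4395, 0.1991, 0.1305]
tool_rot: [[-1.0, -0.031, -0.002], [-0.031, 1.0, -0.001], [0.002, -0.0, -1.0]]
ft_force: [-9.7, -2.0, 12.3]
grip_width: 0.0112
gripper_force: 32.6
```

```bash
python3 held.py w7
```

```text
n 17329 tilt about y deg 16.86814073634643 about x -0.05528650271344849 plate depth at TCP axis mm 26.089361229292795
tool frame extents x(along plate) [-22.   30.3] y [-53.9  54. ] ((3.859569549560547, 0.06480789184570312), (53.89920425415039, 109.15229797363281), 0.09013257175683975)
[0.4395 0.1991 0.1305] [[-1.0, -0.031, -0.002], [-0.031, 1.0, -0.001], [0.002, -0.0, -1.0]] [-9.8 -2.  12.1] 0.011328535438317083 8.35
```

{"name": "creep_tool", "arguments": {"rows": [[[0,0,0.0015],0,0],[[0,0,0.0015],0,0],[[0,0,0],0,0]]}}

```text
time_s: 8.65
position: [0.4394, 0.1991, 0.1275]
tool_rot: [[-1.0, -0.031, -0.002], [-0.031, 1.0, -0.001], [0.002, -0.001, -1.0]]
ft_force: [-9.9, -2.7, 13.3]
grip_width: 0.0113
gripper_force: 34.1
```

```bash
python3 rel.py; python3 held.py w8
```

```text
TCP rel bay: h -0.8 y 0.5 up 57.7 mm yaw 1.77 baseyaw 2.0 F [-9.9 -2.7 13.3] 8.65
n 16888 tilt about y deg 21.160250129507236 about x -0.053476007977458176 plate depth at TCP axis mm 25.352962587918768
tool frame extents x(along plate) [-20.9  29.9] y [-53.9  54.1] ((3.8414840698242188, 0.12693405151367188), (109.16740417480469, 52.845821380615234), 89.77323913574219)
[0.4394 0.1991 0.1275] [[-1.0, -0.031, -0.002], [-0.031, 1.0, -0.001], [0.003, -0.0, -1.0]] [-10.4  -3.4  12.3] 0.011168694703125205 8.7
```

{"name": "creep_tool", "arguments": {"rows": [[[0,0,0.0014],0,0],[[0,0,0.0014],0,0],[[0,0,0],0,0],[[0,0,-0.004],0,0],[[0,0,-0.004],0,0],[[0,0,0],0,0],[[0,0,0],0,0]], "grip_force": 40}}

```text
time_s: 9.4
position: [0.441, 0.1992, 0.1319]
tool_rot: [[-1.0, -0.03, 0.0], [-0.03, 1.0, 0.0], [-0.0, 0.0, -1.0]]
ft_force: [-1.2, 0.0, -0.1]
grip_width: 0.0109
gripper_force: 48.1
```

```bash
python3 held.py w9; python3 rel.py
```

```text
n 16858 tilt about y deg 23.78895767029745 about x -0.007932932462039213 plate depth at TCP axis mm 24.903762155120102
tool frame extents x(along plate) [-20.5  29.6] y [-54.1  54. ] ((4.112548828125, -0.10113525390625), (51.919761657714844, 109.24079132080078), 0.016633160412311554)
[0.4409 0.1992 0.1318] [[-1.0, -0.03, -0.0], [-0.03, 1.0, -0.0], [0.0, -0.0, -1.0]] [ 1.2 -1.3 -0.6] 0.011186348931002768 9.45
TCP rel bay: h 0.6 y 0.6 up 62.0 mm yaw 1.75 baseyaw 2.0 F [ 1.2 -1.3 -0.6] 9.45
```

View pics/w9.png

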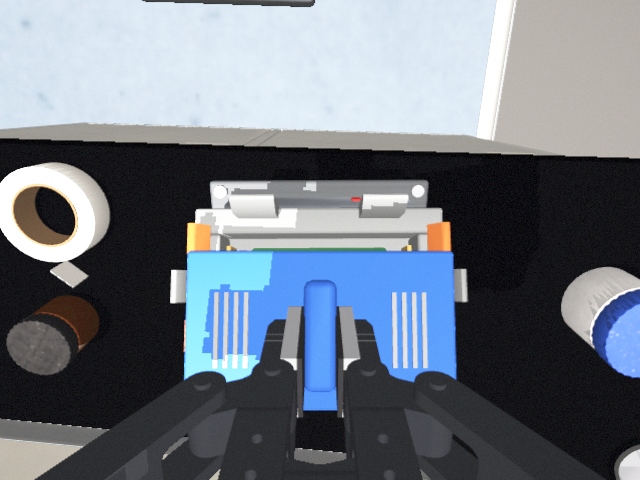

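The cover is at 23.8° with clear jaws and its lower edge at v=252. The lower lugs are at v≈205, so I'll slide it down the slope to the mouth and measure again.

Add to held.py:
```python
o,ex,ey,ez=np.load('bay.npy')
W=P[k&(abs(L[...,1])>.014)&(abs(L[...,2]-(L[...,0]*c[0]+L[...,1]*c[1]+c[2]))<.003)]
B=(W-o)@np.stack([ex,ey,ez],1)*1e3
lo=np.percentile(B,[.3,99.7],axis=0)
A=np.c_[B[:,:2],np.ones(len(B))];f=np.linalg.lstsq(A,B[:,2],rcond=None)[0]
x0=lo[0,0]-.5+32
print('BAY: near edge x',lo[0,0].round(1),'far',lo[1,0].round(1),'(visible) -> centre x',x0.round(1),'y ext',lo[:,1].round(1),'underside z at centre',(f[2]+f[0]*x0-6).round(1),'rel tilt deg',np.degrees(np.arctan(f[:2])).round(2))
```

```text
(no output)
```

{"name": "creep_tool", "arguments": {"rows": [[[0,0,-0.002],-0.25,0],[[0.0054,-0.0002,0.0032],0,0],[[0.0054,-0.0002,0.0032],0,0],[[0.0054,-0.0001,0.0032],0,0],[[0,0,0],0,0],[[0,0,0],0,0]]}}

```text
time_s: 10.05
position: [0.4246, 0.1982, 0.1244]
tool_rot: [[-0.999, -0.035, -0.0], [-0.035, 0.999, -0.0], [0.0, -0.0, -1.0]]
ft_force: [0.7, 0.5, -1.5]
grip_width: 0.0109
gripper_force: 48.1
```

```bash
python3 held.py w10; python3 rel.py
```

```text
n 16800 tilt about y deg 23.739017928982193 about x -0.007049352050686849 plate depth at TCP axis mm 24.970636141399876
tool frame extents x(along plate) [-20.2  29.9] y [-54.1  54. ] ((4.414344787597656, 0.12575912475585938), (51.97784423828125, 109.39798736572266), 0.03558608889579773)
[0.4249 0.1982 0.1245] [[-0.999, -0.035, 0.0], [-0.035, 0.999, 0.0], [-0.0, 0.0, -1.0]] [-0.3  0.1 -0.1] 0.011186330869525614 10.1
BAY: near edge x -31.3 far 18.8 (visible) -> centre x 0.2 y ext [-53.9  54.2] underside z at centre 27.4 rel tilt deg [-1.18  0.01]
TCP rel bay: h -15.4 y 0.1 up 54.7 mm yaw 2.0 baseyaw 2.0 F [-0.3  0.1 -0.1] 10.1
```

Centred within 0.2 mm at the mouth. Now I'll descend along the bay normal.

{"name": "creep_tool", "arguments": {"rows": [[[-0.0017,0,0.0036],0,0],[[-0.0017,0,0.0036],0,0],[[-0.0017,0,0.0036],0,0],[[0,0,0],0,0]]}}

```text
time_s: 10.5
position: [0.4299, 0.1983, 0.113]
tool_rot: [[-0.999, -0.035, -0.001], [-0.035, 0.999, -0.0], [0.001, -0.0, -1.0]]
ft_force: [0.0, 1.2, -0.9]
grip_width: 0.0105
gripper_force: 48.1
```

{"name": "creep_tool", "arguments": {"rows": [[[-0.0006,0,0.0014],0,0],[[-0.0006,0,0.0014],0,0],[[0,0,0],0,0]]}}

```text
time_s: 10.8
position: [0.4311, 0.1984, 0.1108]
tool_rot: [[-0.999, -0.035, 0.0], [-0.035, 0.999, -0.0], [-0.0, -0.0, -1.0]]
ft_force: [-0.0, 0.1, 0.4]
grip_width: 0.0112
gripper_force: 48.2
```

```bash
python3 held.py w11; python3 rel.py
```

```text
n 16958 tilt about y deg 23.75458914523358 about x -0.0021784700927271776 plate depth at TCP axis mm 25.05406680032429
tool frame extents x(along plate) [-20.5  29.7] y [-54.  54.] ((4.301706314086914, 0.03399658203125), (109.45904541015625, 52.16399002075195), 89.80839538574219)
[0.431  0.1984 0.1109] [[-0.999, -0.035, 0.0], [-0.035, 0.999, -0.0], [-0.0, -0.0, -1.0]] [-0.5 -1.1 -0.2] 0.01128139155396555 10.85
BAY: near edge x -31.3 far 18.8 (visible) -> centre x 0.2 y ext [-53.9  54.1] underside z at centre 12.4 rel tilt deg [-1.18 -0.  ]
TCP rel bay: h -9.2 y 0.1 up 41.0 mm yaw 1.99 baseyaw 2.0 F [-0.5 -1.1 -0.2] 10.85
```

{"name": "creep_tool", "arguments": {"rows": [[[-0.0008,0,0.0018],0,0],[[-0.0008,0,0.0018],0,0],[[0,0,0],0,0]], "grip_force": 60}}

```text
time_s: 11.15
position: [0.4324, 0.1985, 0.1076]
tool_rot: [[-0.999, -0.035, -0.0], [-0.035, 0.999, 0.0], [0.0, 0.0, -1.0]]
ft_force: [-2.5, -0.5, 5.8]
grip_width: 0.0105
gripper_force: 71.3
```

{"name": "creep_tool", "arguments": {"rows": [[[-0.0008,0,0.0018],0,0],[[-0.0008,0,0.0018],0,0],[[0,0,0],0,0]]}}

```text
time_s: 11.45
position: [0.4343, 0.1985, 0.1035]
tool_rot: [[-0.999, -0.035, 0.0], [-0.035, 0.999, -0.0], [-0.0, -0.0, -1.0]]
ft_force: [-0.1, -0.3, -0.0]
grip_width: 0.0101
gripper_force: 70.3
```

{"name": "creep_tool", "arguments": {"rows": [[[-0.0008,0,0.0018],0,0],[[-0.0008,0,0.0018],0,0],[[0,0,0],0,0]]}}

```text
time_s: 11.75
position: [0.4357, 0.1986, 0.0999]
tool_rot: [[-0.999, -0.035, -0.0], [-0.035, 0.999, -0.0], [0.0, -0.0, -1.0]]
ft_force: [-1.9, -0.5, 4.0]
grip_width: 0.0106
gripper_force: 71.2
```

```bash
python3 held.py w12; python3 rel.py
```

```text
n 16549 tilt about y deg 24.04250987592643 about x 0.011070914098827121 plate depth at TCP axis mm 25.05532432503356
tool frame extents x(along plate) [-20.6  29.6] y [-54.  54.] ((4.063240051269531, 0.10596084594726562), (52.100372314453125, 109.08533477783203), 0.33343610167503357)
[0.4357 0.1986 0.0999] [[-0.999, -0.035, -0.0], [-0.035, 0.999, -0.0], [0.0, -0.0, -1.0]] [-2.  -0.2  3.7] 0.010662954148318964 11.8
BAY: near edge x -31.7 far 18.5 (visible) -> centre x -0.2 y ext [-53.8  54.1] underside z at centre 0.5 rel tilt deg [-0.92 -0.01]
TCP rel bay: h -4.6 y 0.1 up 30.1 mm yaw 2.0 baseyaw 2.0 F [-2.  -0.2  3.7] 11.8
```

{"name": "creep_tool", "arguments": {"rows": [[[-0.0004,0,0.0009],0,0],[[-0.0004,0,0.0009],0,0],[[0,0,0],0,0]]}}

```text
time_s: 12.1
position: [0.4357, 0.1986, 0.0996]
tool_rot: [[-0.999, -0.035, -0.001], [-0.035, 0.999, -0.0], [0.001, -0.0, -1.0]]
ft_force: [-12.0, -2.4, 24.2]
grip_width: 0.0104
gripper_force: 75.4
```

```bash
python3 held.py w13
```

```text
n 16502 tilt about y deg 24.614276474942038 about x 0.025325739864048444 plate depth at TCP axis mm 25.038013535181648
tool frame extents x(along plate) [-20.5  29.6] y [-53.9  54. ] ((4.259468078613281, -0.05565643310546875), (109.17872619628906, 51.857139587402344), 89.93961334228516)
[0.4357 0.1986 0.0996] [[-0.999, -0.035, -0.001], [-0.035, 0.999, -0.0], [0.001, -0.0, -1.0]] [-12.7  -1.7  22.9] 0.01041738380375643 12.15
BAY: near edge x -31.8 far 18.2 (visible) -> centre x -0.3 y ext [-53.8  54.1] underside z at centre 0.2 rel tilt deg [-0.36 -0.03]
```

Fully seated by measurement. I'll release, back off and inspect.

{"name": "creep_tool", "arguments": {"rows": [[[0.0004,0,-0.0012],0,0],[[0,0,0],0,0.03],[[0,0,0],0,0.03],[[0,0,0],0,0.03],[[0,0,-0.02],0,0.03],[[0,0,-0.03],0,0.03],[[0,0,-0.03],0,0.03],[[0,0,0],0,0.03],[[0,0,0],0,0.03]]}}

```text
time_s: 13.05
position: [0.4364, 0.1985, 0.1793]
tool_rot: [[-0.999, -0.035, 0.001], [-0.035, 0.999, 0.0], [-0.001, 0.0, -1.0]]
ft_force: [-0.6, -0.3, 0.0]
grip_width: 0.0301
gripper_force: 0.0
```

Create chk.py:
```python
import sys
from h import *
a=snap('wrist',sys.argv[1]);P=cloud(a);o,ex,ey,ez=np.load('bay.npy');B=(P-o)@np.stack([ex,ey,ez],1)*1e3
p=a['pixels'].astype(int);bl=(p[...,2]-p[...,0]>50)&(p[...,2]>90)
m=bl&(abs(B[...,0])<40)&(abs(B[...,1])<62)&(abs(B[...,2]-8)<9)
q=B[cv2.erode(m.astype(np.uint8),np.ones((3,3)))>0]
A=np.c_[q[:,:2],np.ones(len(q))];f=np.linalg.lstsq(A,q[:,2],rcond=None)[0]
print('top plane slopes deg',np.degrees(np.arctan(f[:2])).round(2),'underside z',f[2].round(2)-6,'ext',np.percentile(q[:,:2],[.3,99.7],axis=0).round(1).tolist())
for sx in(-1,1):
  for sy in(-1,1):
    c=q[(sx*q[:,0]>20)&(sy*q[:,1]>40)];print('corner',sx,sy,len(c),'top z',np.median(c[:,2]).round(2) if len(c) else None)
h=cv2.cvtColor(a['pixels'],cv2.COLOR_RGB2HSV)
om=(h[...,0]>3)&(h[...,0]<24)&(h[...,1]>95)&(h[...,2]>120)&(abs(B[...,0])<36)&(abs(B[...,1])<75)&(B[...,2]>8)&(B[...,2]<20)
for sx in(-1,1):
  for sy in(-1,1):
    c=B[om&(sx*B[...,0]>0)&(sy*B[...,1]>0)];print('clip',sx,sy,len(c),'inner |y|',np.percentile(abs(c[:,1]),3).round(1) if len(c)>5 else None,'x',np.median(c[:,0]).round(1) if len(c)>5 else None)
im=a['pixels'][150:430,160:480,::-1];cv2.imwrite('pics/'+sys.argv[1]+'c.png',cv2.resize(im,None,fx=2,fy=2,interpolation=cv2.INTER_CUBIC))
```

```bash
python3 chk.py w14
```

```text
top plane slopes deg [-0.01  0.01] underside z 0.04999999999999982 ext [[-31.3, -53.5], [30.7, 53.9]]
corner -1 -1 367 top z 5.99
corner -1 1 373 top z 6.0
corner 1 -1 347 top z 6.0
corner 1 1 375 top z 6.11
clip -1 -1 294 inner |y| 52.3 x -21.2
clip -1 1 409 inner |y| 52.5 x -21.5
clip 1 -1 295 inner |y| 52.2 x 22.4
clip 1 1 413 inner |y| 52.3 x 22.4
```

View pics/w14c.png

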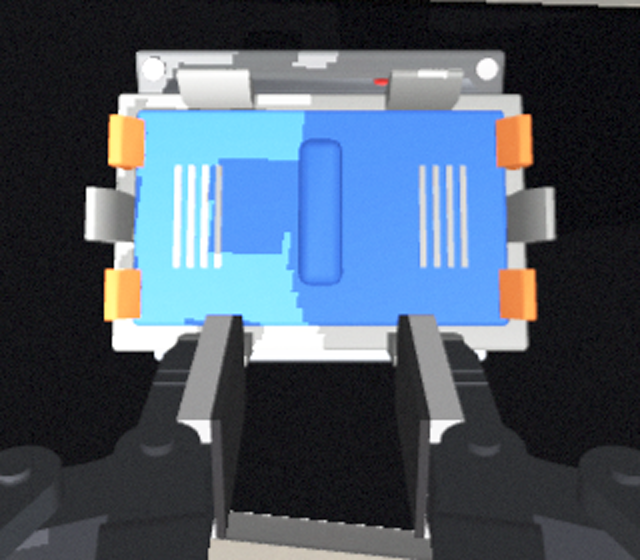

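The crop shows all four clips hooked over the cover's ends, at about (125,140), (515,140), (123,293) and (517,293). All corners lie flush, with top z at 6.0–6.1 mm, the clips' inner edges are at 52.3 mm as when closed, and the robot is clear. I'll hand it in.

```bash
python3 -c "
from rig import *
print(close_job())"
```

```text
the job is handed in; nothing more can be done
None
```

The blue cover is back over the battery bay, ridge outwards and fully home. All four orange clips snapped over it, from one push of about 27 N on the ridge rather than presses along each edge, and I handed the job in at about 13 s of robot time.

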